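# Index the engraving turntable by three clicks under its half-raised guard, and hold it

## Task

Get the engraving fixture ready for the next petal: first raise its see-through guard by the tab to about 50 degrees from closed and let it stand there on its stiff hinge. Then grip the index knob, turn it clockwise (seen from above) from its green home mark to the third click without running past it, and finish while still holding it gripped at that third stop. Leave the other things on the bench where they are.

Things in the scene. Friction and masses are not known exactly. Their poses are not given: they have to be found in the camera images.
- fixture: Engraving fixture, fixed to the bench: steel plate 20 mm thick. Origin on the bench surface; z up, x front (robot's side) to back, y left; the plate spans x -80 to +150, y -150 to +150 mm. On its left half an open black chamber 130 x 130 mm, centre (0, +80), rim 60 mm above the bench, with the guard on top; on its right half a lime deck 130 x 130 mm, centre (0, -80), top 45 mm above the bench.
- guard (a joint): Opening angle of the guard in rad: 0 closed, grows as its front edge rises, up to 1.9; starts at 0 to 0.2. The guard is a lime frame with a clear pane, 130 x 130 mm, 8 mm thick, 160 g, hinged along its back edge on the chamber. Its hinge is stiff (about 0.32 N m of friction): it stays at whatever angle it is left.
- guard_hinge (a point): Point on the guard's hinge line at mid-width, 60.5 mm above the bench. The frame turns with the guard: x front to back in the guard's plane, y along the hinge line, z square to the guard. It opens by turning about +y: the front edge (-x side) goes up.
- guard_tab (a point): Middle of the orange band on the black tab at the middle of the guard's front edge; axes as guard_hinge, where it lies at x -165, z +6 mm, 35 mm in front of the frame's edge, 19 mm from the tab's free end. Tab: 24 mm wide (y), 12 mm thick, in the guard's plane, 40 mm clear above the plate when shut. Pinched across y by a hand pointing down, it pivots between the pads as the guard swings.
- index_knob (a joint): Angle of the index knob in rad: 0 = pointer at the green home mark (where it starts, within 0.03); grows clockwise seen from above. It snaps into a stop (click) every 24 degrees: first 0.419, second 0.838, third 1.257, two more beyond. The hump between two stops takes about 0.18 N m; past it the knob is pulled into the next stop.
- knob_grip (a point): Point on the index knob's axis at gripping height, 87 mm above the bench; z up, turns with the knob. The grip is a grey upright bar 56 mm long (x), 16 mm thick (y; pinch across this), 34 mm tall, its top 12 mm above this point, on an aluminium disc (34 mm radius). A red line marks the -x end. The black round housing below (52 mm radius) has a wide green home tick and white ticks at the five stops.
- tape_roll: Bystander: grey roll of tape standing flat, 100 mm across, 48 mm tall; origin at its underside's centre.
- glue_jar: Bystander: closed jar with an orange cap, 52 mm across, 75 mm tall; origin at its underside.
- bit_cup: Bystander: aluminium cup, 64 mm across, 75 mm tall; origin at its underside.
- brush: Bystander: hand brush lying on the bench to the robot's right; lies along its own x.
- blank_a: Bystander: pale wooden disc 44 mm across, 8 mm thick, on the fixture's steel plate behind the index head; origin at its underside.
- blank_b: Bystander: dark wooden disc 52 mm across, 8 mm thick, on the bench to the robot's left; origin at its underside.

How it is judged:
On the way, in this order (a step that is already met when the one before it is completed fails the run):
1. the guard stands between 42 and 58 degrees, let go and at rest, the knob still near home (value of joint guard between 0.733038 and 1.01229 rad and contact force between the fingers and guard below 0.1 N and velocity of joint guard between -0.05 and 0.05 rad/s and value of joint index_knob below 0.2 rad), for 0.2 s.
2. the knob is turned to its third stop (within 8 degrees) in the fingers (value of joint index_knob between 1.11701 and 1.39626 rad and contact force between the fingers and index_knob above 3 N), for 0.2 s.
At the end, for the whole second after the job is handed in: The guard stands between 42 and 58 degrees, and the knob is at its third stop (72 degrees, within 8), not turning, with the fingers still pressing on its bar with more than 3 N (all of step 2 and value of joint guard between 0.733038 and 1.01229 rad and velocity of joint index_knob between -0.1 and 0.1 rad/s); the arm keeps its last pose, push and grip.
It fails at once if the knob runs past the third stop towards the fourth (over 88 degrees) (value of joint index_knob above 1.53589 rad).
It fails at once if a bystander is pushed more than 30 to 50 mm away (distance of tape_roll from where it was at the start of the episode above 0.05 m or distance of any of glue_jar, bit_cup, brush from where it was at the start of the episode above 0.04 m or distance of any of blank_a, blank_b from where it was at the start of the episode above 0.03 m).
It also fails if it takes over 64 s, if anything falls off the work surface, if the arm or the gripper's body presses on something with over 40 N, if the wrist force passes 120 N, or if a joint passes its speed limit or range.

## Robot

A 7-joint arm with a two-finger parallel gripper is mounted at the origin on the work surface. World frame = base frame: x ahead of the robot, y to its left, z up, the work surface at z = 0. Lengths are in m, angles in rad, forces in N, time in s.
With the tool pointing down it reaches from about 0.425 to 0.925 m from the base axis. Payload 6.8 kg.
Tool frame: the origin (TCP) lies on the centre line of the jaws, within the pads' length; the fingertips stand 19 mm ahead of it and the grasp point (between the pads) is the TCP; z points along the fingers, y is the line along which they close (so a half turn about z gives the same grasp; the last joint's range is limited). The gripper opens to 88 mm and grips with 3 to 60 N. Pads are 20 mm wide; open, the fingers measure 115 mm over their backs; the gripper's body (75 mm by 178 mm) begins 61 mm behind the grasp point.
Start: joints at [1.224, 0.477, 0.022, 1.555, -0.011, 1.109, -0.083], TCP at [0.16, -0.656, 0.242] pointing down, gripper open.
Joint ranges: [-2.96, 2.96], [-0.34, 2.1], [-1.41, 1.46], [0.24, 2.44], [-1.37, 4.51], [0.17, 1.92], [-2.96, 2.96]. Speed limits (rad/s): [2.39, 2.39, 3.14, 3.14, 3.14, 3.14, 3.14].

## Interface

Orientations are given as a unit quaternion [x, y, z, w].
In Python, from workcell import read_state, snapshot, job_done gives the robot as it stands. The module is installed in compiled form; this text tells all that it offers.
- The arm moves only by the shell command python3 -m handwheel 'ROWS' [FORCE]. ROWS is JSON, one flat list of numbers, 7 for each row, row after row: the shift along the tool's x, y, z scaled (see below), then the turn, a rotation vector about the tool's x, y, z scaled (see below), then the opening, from -1 (shut) to 1 (fully open). A call has 1 to 8 rows; each row shifts and turns the commanded pose from where the row before left it, along the tool's axes as they then stand; what a row does not reach is not made up. The controller multiplies each number of a shift by 50 cm and each number of a turn by pi/2 rad. A row lasts 1/10 s, in which the tool goes at most 50 mm and 8.59 degrees, less where a joint would pass 70% of its speed; a pose out of reach is approached as far as the arm can. A call with a number of a shift or a turn outside -1 to 1 is refused whole. A call with a gripper value outside its range is refused whole. The fingers move at their own pace and stop on an object; FORCE is the grip in N (left out, the last holds). Time passes only in rows, so rows that do not move let the fingers close. It gives the time, the measured TCP pose, the force, the opening and the grip force at its end, in the units of the state.
- read_state(): the state, without advancing time (a new reading comes with each control period).
- snapshot(name): name is "scene" or "side" or "wrist"; returns a dict with "color" (420x560x3 uint8, red, green, blue), "vertical_fov" (degrees; the focal length in pixels is half the picture's height over the tangent of half this angle, whatever the lens; pixels are square), "cx", "cy" (the principal point, pixels), "extrinsics" (4x4, takes a point from camera to world coordinates). Camera axes: x right, y up, looking along -z (the intrinsics and any distortion apply to the point x, -y, -z); pixel columns grow to the right and rows downward; lengths in m; the calibration is good to about 2 mm. A picture is of the moment at which its call begins. There is no depth.
- job_done(): hands the job in; it is judged then, once.
The state is a dict: "t": time; "joint_positions": joint angles; "joint_vel": joint speeds; "joint_efforts": joint torques, N m; "ee_pos": TCP position; "eef_rot": TCP orientation; "contact_force": force on the tool from outside, world axes, zero at the start; "ft_torque": the same for the moment, N m; "gripper_width": opening from 0.0 (shut) to 1.0 (fully open); "grasp_force": force on a finger pad.
Only numpy, scipy, OpenCV 4.12 (cv2) and the standard library are available. Lean on these libraries where they do the work, as an engineer would, in place of code of your own. Each camera call takes 0.05 s, during which the arm holds its last target. There are 200 camera calls.

## Working session

There is one attempt and no reset: what is moved stays moved. The work goes in short steps, Python scripts to look and compute and a shell command to move; the robot and the scene stay as the last step left them, time stands still between calls to the robot, and variables do not carry over. Pictures are saved under pics/ and viewed, at most 10 in all, crops included, and the job is handed in when it is done.

```bash
mkdir -p pics; python3 - <<'E'
from workcell import *
import cv2,numpy as np,pickle
s=read_state();print(s['t'],s['ee_pos'],s['eef_rot'],s['gripper_width'])
d={n:snapshot(n) for n in("scene","side")}
pickle.dump(d,open('d0.pkl','wb'))
for n in d:
  print(n,d[n]['vertical_fov'],d[n]['cx'],d[n]['cy'],np.round(d[n]['extrinsics'],3).tolist(),[k for k in d[n]])
  cv2.imwrite(f'pics/{n}0.png',d[n]['color'][:,:,::-1])
E
```

```text
0.0 [ 0.15952706 -0.65527327  0.24069029] [ 9.92877246e-01  1.19138267e-01 -1.73613908e-04 -9.03946666e-04] 1.0018914020652874
scene 53.78260988970543 283.4934492340203 212.27378984128615 [[-0.792, -0.451, 0.411, 0.99], [0.61, -0.603, 0.514, 0.52], [0.016, 0.658, 0.753, 0.852], [0.0, 0.0, 0.0, 1.0]] ['color', 'vertical_fov', 'cx', 'cy', 'extrinsics']
side 46.81147134403014 286.4796020390257 208.606384975871 [[0.913, 0.304, -0.271, 0.177], [-0.407, 0.683, -0.607, -0.887], [-0.0, 0.664, 0.747, 1.169], [0.0, 0.0, 0.0, 1.0]] ['color', 'vertical_fov', 'cx', 'cy', 'extrinsics']
```

View pics/scene0.png

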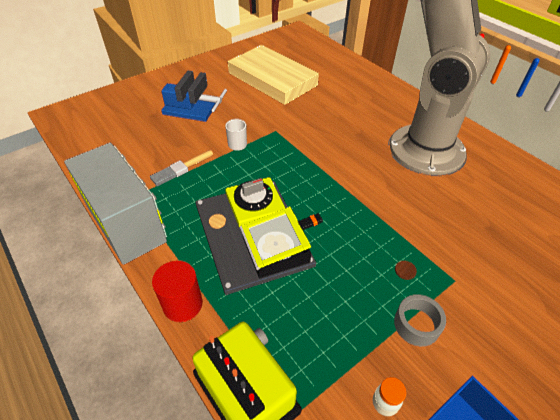

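View pics/side0.png

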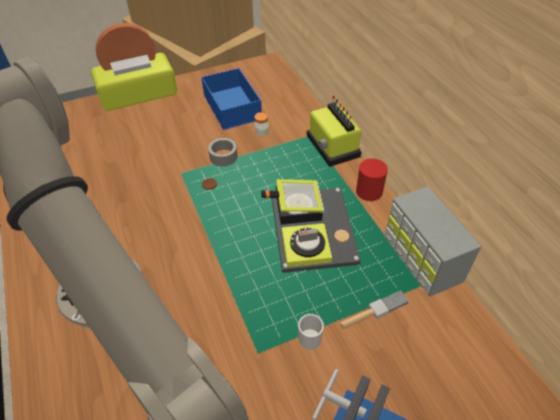

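The scene view shows the fixture, with the tab at about (312,221) and the knob at (254,192). In the side view the tab is at (268,194) and the knob at (308,240). I'll take enlarged crops to get precise pixels.

```bash
python3 - <<'E'
import cv2,numpy as np,pickle
d=pickle.load(open('d0.pkl','rb'))
a=d['scene']['color'][170:300,190:330,::-1];b=d['side']['color'][170:280,250:370,::-1]
a=cv2.resize(a,(400,371),interpolation=cv2.INTER_CUBIC)
a=cv2.resize(d['scene']['color'][170:300,190:323,::-1],(399,390),interpolation=cv2.INTER_CUBIC)
b=cv2.resize(d['side']['color'][170:300,250:383,::-1],(399,390),interpolation=cv2.INTER_CUBIC)
cv2.imwrite('pics/c.png',np.hstack([a,b]))
for n,(r0,r1,c0,c1) in {'scene':(200,240,290,330),'side':(180,205,250,285)}.items():
  h=cv2.cvtColor(d[n]['color'],cv2.COLOR_RGB2HSV)[r0:r1,c0:c1]
  m=cv2.inRange(h,(5,150,120),(20,255,255));v,u=np.nonzero(m);print(n,len(u),u.mean()+c0,v.mean()+r0,u.min()+c0,u.max()+c0,v.min()+r0,v.max()+r0)
E
```

```text
scene 52 313.59615384615387 219.6346153846154 310 317 214 225
side 23 267.4347826086956 193.69565217391303 266 269 191 197
```

View pics/c.png

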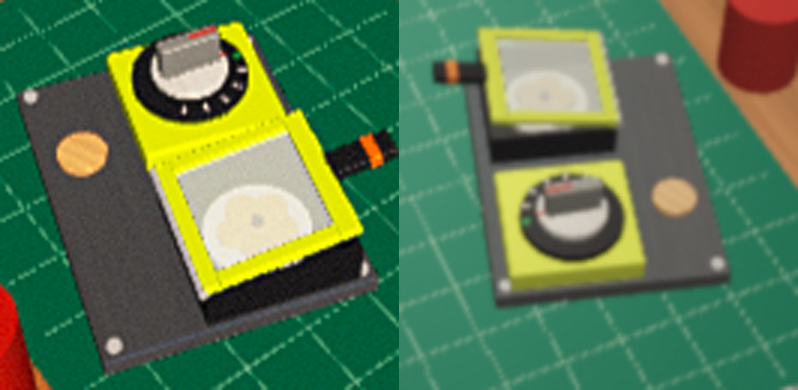

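```bash
cat > h.py <<'E'
import numpy as np
def ray(s,u,v):
  f=210/np.tan(np.radians(s['vertical_fov']/2));E=np.array(s['extrinsics'])
  d=E[:3,:3]@np.array([(u-s['cx'])/f,-(v-s['cy'])/f,-1.]);return E[:3,3],d/np.linalg.norm(d)
def plane(s,u,v,z):
  o,d=ray(s,u,v);return o+d*(z-o[2])/d[2]
def tri(*l):
  A=np.zeros((3,3));b=np.zeros(3)
  for s,u,v in l:
    o,d=ray(s,u,v);P=np.eye(3)-np.outer(d,d);A+=P;b+=P@o
  x=np.linalg.solve(A,b);return x,[float(np.linalg.norm((np.eye(3)-np.outer(ray(*t)[1],ray(*t)[1]))@(x-t[0]['extrinsics'][:3,3]))) for t in l]
E
python3 - <<'E'
import pickle;from h import *
np.set_printoptions(precision=4,suppress=True)
d=pickle.load(open('d0.pkl','rb'));A,B=d['scene'],d['side']
for n,p in {'BR':(200,202.3),'BL':(227.7,285),'FL':(311,259.7)}.items():print('scene',n,plane(A,*p,.021))
for n,p in {'BL':(337.7,190),'BR':(356,257.7),'FR':(285,265.3)}.items():print('side',n,plane(B,*p,.021))
print('tab',tri((A,313.6,219.6),(B,267.4,193.7)))
print('BR',tri((A,200,202.3),(B,356,257.7)));print('BL',tri((A,227.7,285),(B,337.7,190)))
# lime mask for deck corners
# bar centre top
print('knobtop', tri((A,190+187/3,170+47/3),(B,250+174/3,170+188/3)))
E
```

```text
scene BR [ 0.6952 -0.212   0.021 ]
scene BL [0.7748 0.0515 0.021 ]
scene FL [0.5757 0.1132 0.021 ]
side BL [0.7792 0.0513 0.021 ]
side BR [ 0.6993 -0.2113  0.021 ]
side FR [ 0.5001 -0.1518  0.021 ]
tab (array([0.5355, 0.0643, 0.0964]), [0.0019870738534616393, 0.001987073853461426])
BR (array([ 0.6971, -0.2116,  0.0225]), [0.0015947493179463137, 0.0015947493179463315])
BL (array([0.7768, 0.0512, 0.0222]), [0.0019598644680429767, 0.001959864468043009])
knobtop (array([ 0.5845, -0.1204,  0.092 ]), [0.0012210472537499562, 0.001221047253749979])
```

```bash
python3 -m handwheel '[0,0,0,0,0,0.0853,1, 0,0,0,0,0,0.0853,1, 0,0,0,0,0,0.0853,1, 0,0,0,0,0,0.0853,1, 0.03,-0.06,0,0,0,0,1, 0.03,-0.06,0,0,0,0,1, 0.03,-0.06,0,0,0,0,1, 0.03,-0.06,0,0,0,0,1]'; python3 -m handwheel '[0.03,-0.07,0,0,0,0,1, 0.03,-0.07,0,0,0,0,1, 0.03,-0.07,0,0,0,0,1, 0.03,-0.07,0,0,0,0,1, 0.03,-0.07,0,0,0,0,1, 0.03,-0.07,0,0,0,0,1, 0,-0.07,0,0,0,0,1, 0,-0.07,0,0,0,0,1]'
```

```text
t: 0.9
ee_pos: [0.2528, -0.5574, 0.2412]
eef_rot: [0.989, -0.148, -0.0, -0.0]
contact_force: [-0.1, -0.1, -0.2]
gripper_width: 1.003
grasp_force: 0.0
t: 1.7
ee_pos: [0.4207, -0.3157, 0.2413]
eef_rot: [0.989, -0.148, -0.0, -0.0]
contact_force: [0.6, 0.2, -0.0]
gripper_width: 0.998
grasp_force: 0.0
```

```bash
python3 -m handwheel '[0,-0.095,0,0,0,0,1, 0,-0.095,0,0,0,0,1, 0,-0.095,0,0,0,0,1, 0,-0.095,0,0,0,0,1, 0,-0.095,0,0,0,0,1, 0,-0.095,0,0,0,0,1, 0,-0.095,0,0,0,0,1, 0,-0.095,0,0,0,0,1]'; python3 -m handwheel '[0,-0.02,0,0,0,0,1,0,0,0,0,0,0,1,0,0,0,0,0,0,1]'
python3 - <<'E'
from workcell import *
import cv2,numpy as np
from h import *
np.set_printoptions(precision=4,suppress=True)
s=snapshot('wrist');print(read_state()['ee_pos'],s['extrinsics'][:3,3])
im=s['color'];cv2.imwrite('pics/w1.png',im[:,:,::-1])
h=cv2.cvtColor(im,cv2.COLOR_RGB2HSV);m=cv2.inRange(h,(5,150,120),(20,255,255))
n,l,st,c=cv2.connectedComponentsWithStats(m)
for i in range(1,n):
  if st[i,4]>40: print(st[i],c[i],plane(s,*c[i],.100))
E
```

```text
t: 2.5
ee_pos: [0.5315, 0.0478, 0.2415]
eef_rot: [0.989, -0.148, -0.0, 0.0]
contact_force: [1.4, -1.1, 0.3]
gripper_width: 0.997
grasp_force: 0.0
t: 2.8
ee_pos: [0.534, 0.0539, 0.2412]
eef_rot: [0.989, -0.149, -0.0, 0.001]
contact_force: [-0.7, -0.5, -0.3]
gripper_width: 0.999
grasp_force: 0.0
[0.534  0.0533 0.2413] [0.5989 0.0338 0.3839]
[255 200  25  11 262] [266.6947 205.0916] [0.5372 0.0636 0.1   ]
```

View pics/w1.png

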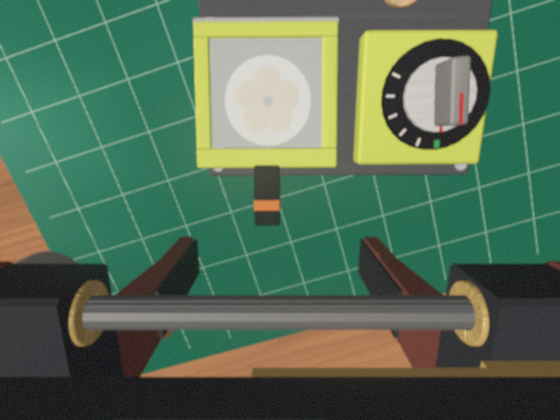

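The wrist view shows the tab's orange band at (267,205), nearly under the hand. The knob is at (437,95) and its red line is by the green tick. Next I descend and pinch the tab.

```bash
python3 -m handwheel '[0,-0.022,0.05,0,0,0,1, 0,0,0.06,0,0,0,1, 0,0,0.06,0,0,0,1, 0,0,0.06,0,0,0,1, 0,0,0.06,0,0,0,1, 0,0,0,0,0,0,1,0,0,0,0,0,0,1]'; python3 -m handwheel '[0,0,0,0,0,0,-1,0,0,0,0,0,0,-1,0,0,0,0,0,0,-1,0,0,0,0,0,0,-1,0,0,0,0,0,0,-1,0,0,0,0,0,0,-1,0,0,0,0,0,0,-1,0,0,0,0,0,0,-1]' 20
```

```text
t: 3.55
ee_pos: [0.5376, 0.0645, 0.097]
eef_rot: [0.989, -0.149, -0.0, 0.0]
contact_force: [0.2, -1.2, 0.4]
gripper_width: 1.002
grasp_force: 0.0
t: 4.35
ee_pos: [0.5375, 0.066, 0.0966]
eef_rot: [0.989, -0.148, -0.0, 0.0]
contact_force: [-2.5, -8.9, 1.7]
gripper_width: 0.31
grasp_force: 6.1
```

```bash
python3 -m handwheel '[0,0.003,0,0,0,0,-1,0,0,0,0,0,0,-1,0,0,0,0,0,0,-1,0,0,0,0,0,0,-1]' 20
```

```text
t: 4.75
ee_pos: [0.5369, 0.0642, 0.0964]
eef_rot: [0.989, -0.148, -0.0, 0.0]
contact_force: [0.2, -2.0, -1.8]
gripper_width: 0.273
grasp_force: 20.0
```

```bash
python3 -m handwheel '[0.0076,0,-0.0278,0,0,0,-1, 0.010,0,-0.027,0,0,0,-1, 0.012,0,-0.0256,0,0,0,-1, 0.0144,0,-0.025,0,0,0,-1]'; python3 -m handwheel '[0.0166,0,-0.0234,0,0,0,-1, 0.0186,0,-0.022,0,0,0,-1, 0.020,0,-0.020,0,0,0,-1, 0.022,0,-0.0186,0,0,0,-1, 0,0,0,0,0,0,-1, 0,0,0,0,0,0,-1, 0,0,0,0,0,0,-1]'
```

```text
t: 5.15
ee_pos: [0.557, 0.0581, 0.149]
eef_rot: [0.989, -0.148, -0.001, 0.0]
contact_force: [-0.0, -1.8, -6.0]
gripper_width: 0.275
grasp_force: 20.0
t: 5.85
ee_pos: [0.5957, 0.0465, 0.1921]
eef_rot: [0.989, -0.148, 0.001, 0.0]
contact_force: [-3.2, -3.6, 5.5]
gripper_width: 0.268
grasp_force: 20.0
```

```bash
python3 -m handwheel '[0,0,0,0,0,0,0.2,0,0,0,0,0,0,0.2,0,0,0,0,0,0,0.5,0,0,0,0,0,0,0.5]' ; python3 -m handwheel '[0,0,-0.04,0,0,0,0.5,0,0,-0.06,0,0,0,0.5,0,0,-0.06,0,0,0,0.5,0,0,-0.04,0,0,0,0.5,0,0,0,0,0,0,0.5,0,0,0,0,0,0,0.5]'
python3 - <<'E'
import cv2,pickle
from workcell import *
from h import *
d={n:snapshot(n) for n in("scene","side")}
c=[cv2.resize(d[n]['color'][r:r+130,q:q+133,::-1],(399,390)) for n,r,q in(('scene',150,190),('side',150,250))]
cv2.imwrite('pics/d1.png',np.hstack(c));pickle.dump(d,open('d1.pkl','wb'))
E
```

```text
t: 6.25
ee_pos: [0.5951, 0.0473, 0.1912]
eef_rot: [0.989, -0.148, 0.0, -0.0]
contact_force: [-0.6, 0.9, 0.9]
gripper_width: 0.596
grasp_force: 0.0
t: 6.85
ee_pos: [0.5951, 0.0471, 0.291]
eef_rot: [0.989, -0.148, 0.0, -0.0]
contact_force: [0.3, 0.5, -0.2]
gripper_width: 0.748
grasp_force: 0.0
```

View pics/d1.png

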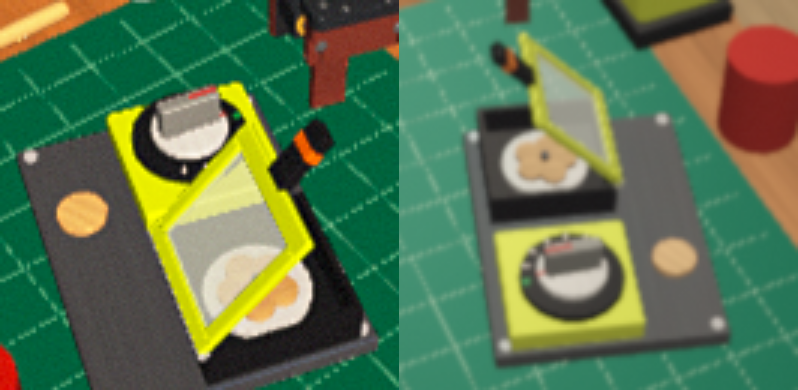

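Guard is up at about 50°: the orange band is at crop (308,150) in the scene view and (513,60) in the side view, and nothing is touching it. Next I move over the knob.

```bash
python3 -m handwheel '[0.014,0.064,0,0,0,0,1,0.014,0.064,0,0,0,0,1,0.014,0.064,0,0,0,0,1,0.015,0.064,0,0,0,0,1,0.015,0.066,0,0,0,0,1,0,0,0.03,0,0,0,1,0,0,0.03,0,0,0,1,0,0,0,0,0,0,1]'
python3 -m handwheel '[0,0,0,0,0,0,1,0,0,0,0,0,0,1]'
python3 - <<'E'
from workcell import *
import cv2,pickle
from h import *
np.set_printoptions(precision=4,suppress=True)
d=pickle.load(open('d1.pkl','rb'))
p,e=tri((d['scene'],292.7,200),(d['side'],288,170));print('tab',p,e)
v=p-[.6896,.0179,.0605];print('guard',np.degrees(np.arctan2(v[2],np.hypot(v[0],v[1])))-2.1)
st=read_state();print(st['joint_positions'],st['ee_pos'])
s=snapshot('wrist');pickle.dump(s,open('w2.pkl','wb'));cv2.imwrite('pics/w2.png',s['color'][:,:,::-1]);print(s['extrinsics'][:3,3])
E
```

```text
t: 7.75
ee_pos: [0.5804, -0.1176, 0.258]
eef_rot: [0.989, -0.148, -0.003, 0.0]
contact_force: [-1.0, 0.0, 0.7]
gripper_width: 1.0
grasp_force: 0.0
t: 7.95
ee_pos: [0.5827, -0.1173, 0.2617]
eef_rot: [0.989, -0.148, 0.0, -0.0]
contact_force: [0.6, -0.7, -0.4]
gripper_width: 1.001
grasp_force: 0.0
tab [0.5937 0.0481 0.1881] [0.004717790851861555, 0.0047177908518613795]
guard 49.668970310750666
[ 0.2475  0.3358 -0.1953  1.722   0.0721  1.0903 -1.838 ] [ 0.5827 -0.1173  0.2617]
[ 0.6474 -0.1374  0.4044]
```

View pics/w2.png

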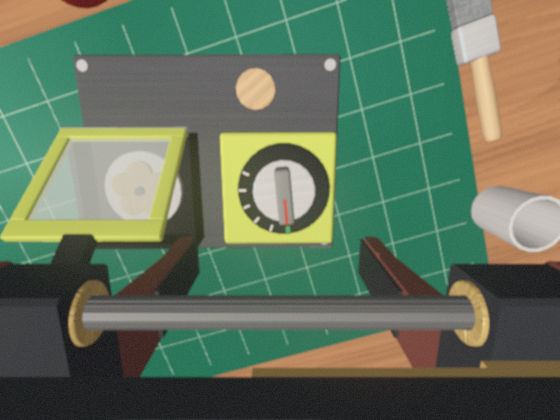

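The wrist view shows the guard open at left, the housing centred at about (283,189), and the red line and green tick aligned at the bottom near (287,226). Joint 7 would run out of range on a clockwise turn, so I need a half-turn of the hand first.

```bash
python3 - <<'E'
import cv2,pickle
from h import *
np.set_printoptions(precision=4,suppress=True)
s=pickle.load(open('w2.pkl','rb'));im=s['color'];h=cv2.cvtColor(im,cv2.COLOR_RGB2HSV)
sub=np.zeros(im.shape[:2],np.uint8);sub[136:240,226:333]=255
dark=cv2.bitwise_and(255-cv2.inRange(h,(20,120,100),(40,255,255)),sub)
c=max(cv2.findContours(dark,cv2.RETR_EXTERNAL,cv2.CHAIN_APPROX_NONE)[0],key=cv2.contourArea)
hull=cv2.convexHull(c);e=cv2.fitEllipse(hull);print('housing',e,plane(s,*e[0],.056))
lime=cv2.inRange(h,(20,120,100),(40,255,255))
red=cv2.inRange(h,(0,130,100),(6,255,255))|cv2.inRange(h,(172,130,100),(180,255,255));red&=sub
v,u=np.nonzero(red);i=np.argsort(v);print('red',len(u),plane(s,u[i[:8]].mean(),v[i[:8]].mean(),.099),plane(s,u[i[-8:]].mean(),v[i[-8:]].mean(),.099),v.min(),v.max())
g=cv2.inRange(h,(55,100,60),(90,255,255));g&=sub;v,u=np.nonzero(g);print('green',len(u),plane(s,u.mean(),v.mean(),.057))
for p in[(82,65),(330,64)]:print('screw',plane(s,*p,.021))
E
```

```text
housing ((282.9356689453125, 188.47488403320312), (89.87570190429688, 91.88255310058594), 72.85601043701172) [ 0.5851 -0.1236  0.056 ]
red 43 [ 0.5789 -0.1227  0.099 ] [ 0.5586 -0.1187  0.099 ] 201 224
green 20 [ 0.5386 -0.115   0.057 ]
screw [0.7784 0.0517 0.021 ]
screw [ 0.6982 -0.2132  0.021 ]
```

```bash
python3 -m handwheel '[0,0,0,0,0,-0.09,1,0,0,0,0,0,-0.09,1,0,0,0,0,0,-0.09,1,0,0,0,0,0,-0.09,1,0,0,0,0,0,-0.09,1,0,0,0,0,0,-0.09,1,0,0,0,0,0,-0.09,1,0,0,0,0,0,-0.09,1]' >/dev/null;python3 -m handwheel '[0,0,0,0,0,-0.09,1,0,0,0,0,0,-0.09,1,0,0,0,0,0,-0.09,1,0,0,0,0,0,-0.09,1,0,0,0,0,0,-0.09,1,0,0,0,0,0,-0.09,1,0,0,0,0,0,-0.09,1,0,0,0,0,0,-0.09,1]'
python3 -m handwheel '[0,0,0,0,0,-0.09,1,0,0,0,0,0,-0.09,1,0,0,0,0,0,-0.09,1,0,0,0,0,0,-0.09,1,0,0,0,0,0,-0.09,1,0,0,0,0,0,-0.09,1,0,0,0,0,0,-0.02,1,0,0,0,0,0,0,1]'
```

```text
t: 9.6
ee_pos: [0.5828, -0.1175, 0.2621]
eef_rot: [0.553, 0.833, 0.0, 0.001]
contact_force: [0.3, -1.2, -0.5]
gripper_width: 1.001
grasp_force: 0.0
t: 10.4
ee_pos: [0.5826, -0.1176, 0.2617]
eef_rot: [0.149, 0.989, 0.0, 0.0]
contact_force: [-0.1, 0.6, 0.1]
gripper_width: 1.0
grasp_force: 0.0
```

```bash
python3 -m handwheel '[-0.0066,-0.005,0.05,0,0,0,1,0,0,0.05,0,0,0,1,0,0,0,0,0,0,1,0,0,0,0,0,0,1]'
cat > m.py <<'E'
from workcell import *
import cv2,sys
from h import *
np.set_printoptions(precision=4,suppress=True)
s=snapshot('wrist');print(read_state()['ee_pos'],read_state()['joint_positions'][6]);im=s['color'];cv2.imwrite('pics/%s.png'%sys.argv[1],im[:,:,::-1])
h=cv2.cvtColor(im,cv2.COLOR_RGB2HSV)
red=cv2.inRange(h,(0,130,100),(6,255,255))|cv2.inRange(h,(172,130,100),(180,255,255))
g=cv2.inRange(h,(50,80,60),(95,255,255))
for nm,m,z in(('red',red,.099),('green',g,.057)):
  n,l,st,c=cv2.connectedComponentsWithStats(m)
  for i in range(1,n):
    p=plane(s,*c[i],z)
    if st[i,4]>8 and np.hypot(p[0]-.584,p[1]+.121)<.06:
      v,u=np.nonzero(l==i);w=np.array([plane(s,a,b,z)[:2] for a,b in zip(u,v)])
      a=np.linalg.svd(w-w.mean(0))[2][0];print(nm,st[i],c[i],p,'axis deg',np.degrees(np.arctan2(a[1],a[0])))
E
python3 m.py w3
```

```text
t: 10.8
ee_pos: [0.5849, -0.1207, 0.2118]
eef_rot: [0.149, 0.989, 0.0, -0.0]
contact_force: [-0.2, 0.1, 0.6]
gripper_width: 1.0
grasp_force: 0.0
[ 0.5855 -0.1206  0.2125] 1.0510611140313615
red [271 179   5  30  68] [272.8971 193.0735] [ 0.5689 -0.1209  0.099 ] axis deg -11.414508773130276
green [266 146   8  11  70] [269.9429 150.9571] [ 0.5381 -0.1148  0.057 ] axis deg -15.044455664365257
```

View pics/w3.png

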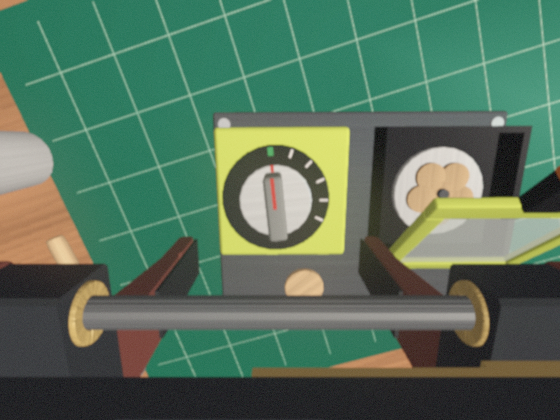

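The wrist view shows the knob bar and red line at (273,193), the green tick at (270,151) and the housing centre at about (276,197). The bar's yaw is about -11°, and its axis is at about (0.585,-0.124). Now I align, descend and grip.

```bash
python3 -m handwheel '[-0.0024,-0.006,0,0,0,-0.066,1,0,0,0.06,0,0,0,1,0,0,0.06,0,0,0,1,0,0,0.06,0,0,0,1,0,0,0.058,0,0,0,1,0,0,0,0,0,0,1,0,0,0,0,0,0,1]'
python3 -m handwheel '[0,0,0,0,0,0,-1,0,0,0,0,0,0,-1,0,0,0,0,0,0,-1,0,0,0,0,0,0,-1,0,0,0,0,0,0,-1,0,0,0,0,0,0,-1,0,0,0,0,0,0,-1,0,0,0,0,0,0,-1]' 30
python3 -m handwheel '[0,0,0,0,0,0,-1,0,0,0,0,0,0,-1,0,0,0,0,0,0,-1,0,0,0,0,0,0,-1]'; python3 -c "
from workcell import *
print(read_state()['ft_torque'])"
```

```text
t: 11.55
ee_pos: [0.5861, -0.124, 0.0938]
eef_rot: [0.097, 0.995, 0.0, 0.001]
contact_force: [0.2, 0.5, -0.4]
gripper_width: 1.001
grasp_force: 0.0
t: 12.35
ee_pos: [0.5851, -0.1241, 0.0923]
eef_rot: [0.097, 0.995, 0.0, -0.0]
contact_force: [0.2, 0.8, 0.5]
gripper_width: 0.312
grasp_force: 0.0
t: 12.75
ee_pos: [0.5852, -0.1236, 0.0923]
eef_rot: [0.096, 0.995, 0.0, 0.0]
contact_force: [0.6, 1.4, -1.4]
gripper_width: 0.176
grasp_force: 30.0
[ 0.48070648 -0.26736992 -0.03264166]
```

```bash
python3 -m handwheel '[0,0,0,0,0,0.067,-1,0,0,0,0,0,0.067,-1,0,0,0,0,0,0.067,-1,0,0,0,0,0,0.067,-1,0,0,0,0,0,0,-1,0,0,0,0,0,0,-1]'; python3 -c "
from workcell import *
print(read_state()['ft_torque'])"; python3 -m handwheel '[0,0,0,0,0,0.067,-1,0,0,0,0,0,0.067,-1,0,0,0,0,0,0.067,-1,0,0,0,0,0,0.067,-1,0,0,0,0,0,0,-1,0,0,0,0,0,0,-1]'; python3 -c "
from workcell import *
print(read_state()['ft_torque'])"
```

```text
t: 13.35
ee_pos: [0.5848, -0.1246, 0.0923]
eef_rot: [0.301, 0.954, -0.001, -0.0]
contact_force: [-1.1, -1.3, 1.9]
gripper_width: 0.181
grasp_force: 30.0
[-0.18871853  0.20060646 -0.0682572 ]
t: 13.95
ee_pos: [0.584, -0.1253, 0.0923]
eef_rot: [0.493, 0.87, -0.001, -0.001]
contact_force: [-4.7, -3.0, 4.0]
gripper_width: 0.182
grasp_force: 30.0
[-0.65808329  0.95717224 -0.01074579]
```

```bash
python3 -m handwheel '[0,0,0,0,0,0.067,-1,0,0,0,0,0,0.067,-1,0,0,0,0,0,0.067,-1,0,0,0,0,0,0.066,-1,0,0,0,0,0,0,-1,0,0,0,0,0,0,-1,0,0,0,0,0,0,-1]'; python3 -c "
from workcell import *
print(read_state()['ft_torque'])"; python3 m.py w4;python3 - <<'E'
import cv2,numpy as np
from workcell import *
c=[cv2.resize(snapshot(n)['color'][r:r+130,q:q+133,::-1],(399,390)) for n,r,q in(('scene',150,190),('side',150,250))]
w=cv2.imread('pics/w4.png');w=cv2.resize(w,(280,210))
o=np.zeros((600,798,3),np.uint8);o[:390]=np.hstack(c);o[390:600,:280]=w;cv2.imwrite('pics/f.png',o)
E
```

```text
t: 14.65
ee_pos: [0.583, -0.1257, 0.0923]
eef_rot: [0.664, 0.748, -0.002, -0.001]
contact_force: [-8.0, -4.1, 7.8]
gripper_width: 0.179
grasp_force: 30.0
[-0.74211883  1.63244735  0.00416978]
[ 0.5831 -0.1257  0.0923] -0.03112204384043766
red [277 188   3   9  26] [278.0385 192.1538] [ 0.5788 -0.0861  0.099 ] axis deg -84.81257525028082
red [275 217   6  53 271] [277.9151 243.5867] [ 0.5815 -0.1097  0.099 ] axis deg -83.51954987389959
green [196 211  16  14 160] [203.225  217.8625] [ 0.5381 -0.1147  0.057 ] axis deg -15.95094721956807
```

View pics/f.png

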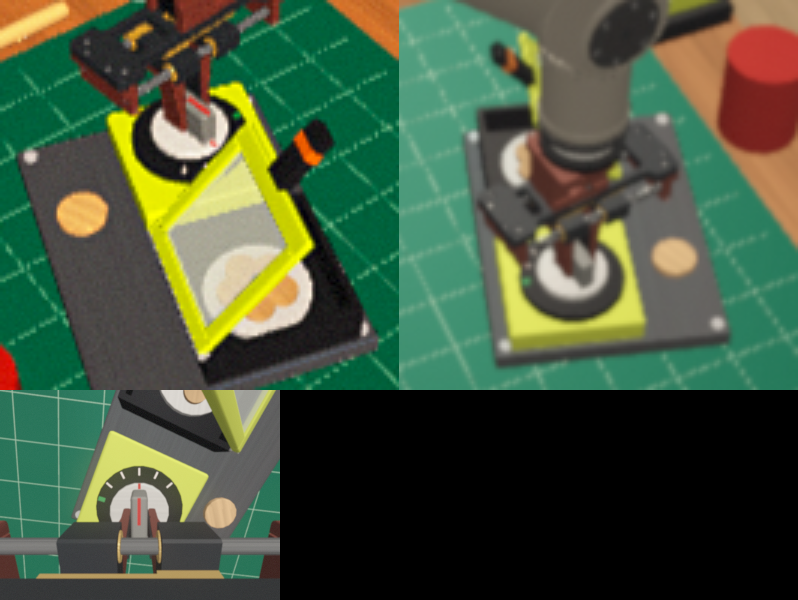

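The guard stands unchanged at about 50°, with its band again at crop (310,150). The pointer is on the third white tick, having turned 72° (red line at -83.5° against -11.4° at home), and the knob is held at 30 N.

```bash
python3 -c "
from workcell import *
print(job_done())"
```

```text
the job is handed in; nothing more can be done
None
```

The job is handed in: by my camera readings the guard stands at about 50° on its own, and the knob has turned about 72° to the third stop, where the hand still grips it at 30 N; the verdict itself was not reported back.

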